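Clear the bin lid and hold it open at 45 degrees

TASK

Someone left a jar cap on the slanting lid of the dry-goods bin: before lifting the lid, set the cap rim down, flat and fully home in the large round recess of the tray, and let go of it. Then lift the lid by its bar and hold it open at 45 degrees from shut so that a colleague can reach into the bin; the lid falls shut by itself, so finish while still holding it steady there. Leave the other goods, and the small cap in the tray, where they are.

Things in the scene. Friction and masses are not known exactly. Their poses are not given: they have to be found in the camera images.
- bin: Fixed black plastic bin, 260 mm deep (its x) by 260 mm wide (its y), 90 mm high at the front (-x side, towards the robot) and 176 mm at the rear. Origin: centre of its underside on the table; z up. Open-topped under the lid, with a few tins inside.
- lid (a joint): Opening angle of the bin's grey lid in rad: 0 = shut, grows as it opens, stop at 1.3; 45 degrees = 0.785. Shut, the lid slopes 0.32 rad (18.3 degrees) down towards the front (the bin's -x side). The lid is a flat plate 282 mm long, 280 mm wide, 8 mm thick, 0.25 to 0.45 kg, hinged along its rear upper edge; no spring or friction holds it: let go at any angle, it falls shut.
- lid_hinge (a point): Middle of the lid's hinge line, at the rear upper rim of the bin (130 mm behind the bin's origin along its x, 176 mm above the table). The hinge line is parallel to the bin's y. The point turns with the lid: its -x axis runs along the lid's underside to the front edge, its z is the normal of the lid.
- lid_bar (a point): Middle of the steel grab bar on the lid's top near its front edge. The bar is round, 12 mm thick, parallel to the hinge line, 130 mm long between the axes of its two posts; its axis is 42 mm above the lid's top face (36 mm free under it), 256 mm from the hinge line along the lid and 50 mm off the lid's underside plane. The point turns with the lid; its y runs along the bar.
- cap: Loose deep screw cap of bare metal, 60 mm across (61 mm over its fine ribs), 26 mm high, hollow, closed at the top, 30 to 55 g. It starts rim down on the slanting lid, behind the bar, tilted with the lid. Origin: centre of its rim plane (the open end); z points out of the closed top.
- tray: Fixed light wooden block, 200 mm (its x) by 120 mm (its y), 24 mm high, left or right of the bin, origin at the centre of its underside. Large round recess at x = -48 mm, small one at x = +52 mm, both 8 mm deep; the small one holds the small cap.
- pocket (a point): Centre of the floor of the tray's large recess, 16 mm above the table; the recess is 65 mm across and 8 mm deep (its mouth is 24 mm above the table). A cap that is home has its rim on this floor and stands 18 mm proud of the tray.
- small_cap: Loose small metal cap, 38 mm across, 18 mm high, sitting rim down in the tray's small recess. Leave it alone. Origin: centre of its rim plane.
- carton: Loose food carton, 90 by 90 mm, 110 mm high, on the other side of the bin from the tray. Leave it alone. Origin: centre of its underside.
- can: Loose food can, 74 mm across, 110 mm high, beyond the bin to the right (-y). Leave it alone. Origin: centre of its underside.
- jar: Loose closed jar, 70 mm across, 120 mm high, beyond the bin to the left (+y). Leave it alone. Origin: centre of its underside.
Mind the look-alikes: they are no part of the job. Leave any red or yellow look-alike of the cap alone.

How it is judged:
By the outcome, as a careful person would: the job done as asked, in the order asked, and still so for the second after the job is handed in, while the arm keeps its last pose, push and grip.
It also fails if it takes over 58 s, if anything falls off the work surface, if the arm or the gripper's body presses on something with over 40 N, if the wrist force passes 120 N, or if a joint passes its speed limit or range.

ROBOT

A 6-joint arm with a two-finger parallel gripper is mounted at the origin on the work surface. World frame = base frame: x ahead of the robot, y to its left, z up, the work surface at z = 0. Lengths are in m, angles in rad, forces in N, time in s.
With the tool pointing down it reaches from about 0.35 to 0.875 m from the base axis. Payload 15.5 kg.
Tool frame: the origin (TCP) lies at the very end of the fingers, on their centre line; the grasp point (between the pads) lies 19 mm behind it; x points along the fingers, y is the direction in which the jaws open and shut, and the axes are right-handed (so a half turn about x gives the same grasp; the last joint's range is limited). The gripper opens to 85 mm and grips with 20 to 120 N. Pads are 22 mm wide; open, the fingers measure 114 mm over their backs; the gripper's body (76 mm by 85 mm) begins 54 mm behind the grasp point. The pads swing forward as they close: fully open they stand 13 mm farther back than shut.
Start: joints at [-1.28, 0.494, 1.345, -0, 1.302, -0.096], TCP at [0.235, -0.579, 0.231] pointing down, gripper open.
Joint ranges: [-2.91, 2.91], [-0.82, 2.16], [0.22, 2.67], [-1.22, 4.37], [0.12, 2.79], [-3.08, 3.08]. Speed limits (rad/s): [1.89, 1.89, 2.57, 3.01, 3.01, 3.01].

INTERFACE

Orientations are given as a unit quaternion [w, x, y, z].
In Python, from workcell import robot, viewer, finish_job gives the robot as it stands. The module is installed in compiled form; this text tells all that it offers.
- The arm moves only by the tool jog_arm, never from a script. Its argument "commands" is a list of rows, each a list of 7 numbers: the shift along the tool's x, y, z scaled (see below), then the turn, a rotation vector about the tool's x, y, z scaled (see below), then the opening, from 0 (shut) to 1 (fully open). A call has 1 to 20 rows; each row is the pose to reach, as a shift and turn from the pose commanded when the call began, along the tool's axes at that moment; what a row does not reach only later rows make up. The controller multiplies each number of a shift by 15 cm and each number of a turn by 90 degrees. A row lasts 1/10 s, in which the tool goes at most 50 mm and 8.59 degrees, less where a joint would pass 70% of its speed; a pose out of reach is approached as far as the arm can. A call with a number of a shift or a turn outside -1 to 1 is refused whole. A call with a gripper value outside its range is refused whole. The fingers move at their own pace and stop on an object; the grip force is fixed at half the most. Time passes only in rows, so rows that repeat a pose let the fingers close. It gives the time, the measured TCP pose, the force and the opening at its end, in the units of the state.
- robot.get_obs(): the state, without advancing time (a new reading comes with each control period).
- viewer.snapshot(name): name is "scene" or "top"; returns a dict with "pixels" (420x560x3 uint8, red, green, blue), "fx", "fy", "cx", "cy" (pixels), "k1" (the pictures are not rectified: a ray, as slopes to the right and down, at radius r is drawn at 1 + k1 r^2 times it, then the intrinsics apply), "xyz" and "attitude" of the camera in the world. Camera axes: x right, y down, z forward; pixel columns grow to the right and rows downward; lengths in m; the calibration is good to about 2 mm. A picture is of the moment at which its call begins. There is no depth.
- finish_job(): hands the job in, once; it reports no verdict.
The state is a dict: "clock": time; "joints": joint angles; "qvel": joint speeds; "joint_efforts": joint torques, N m; "position": TCP position; "orientation": TCP orientation; "wrist_force": force on the tool from outside, world axes, zero at the start; "torque": the same for the moment, N m; "width": opening from 0.0 (shut) to 1.0 (fully open).
Only numpy, scipy, OpenCV 4.12 (cv2) and the standard library are available. Lean on these libraries where they do the work, as an engineer would, in place of code of your own. Each camera call takes 0.05 s, during which the arm holds its last target. There are 200 camera calls.

## Working session

There is one attempt and no reset: what is moved stays moved. The work goes in short steps, Python scripts to look and compute and a tool call to move; the robot and the scene stay as the last step left them, time stands still between calls to the robot, and variables do not carry over. Pictures are saved under pics/ and viewed, about 8 in all and at most 12, crops included, and the job is handed in when it is done.

Besides the shell and the picture viewer there is one more tool, called after ">>>" as name(argument=value, ...) on one line, values as JSON. jog_arm: Moves the arm, as the interface text tells. Shifts and turns lie within -1 to 1; 1 stands for 15 cm of shift or 90 degrees of turn. Its arguments: {"type":"object","properties":{"commands":{"type":"array"}},"required":["commands"]}

```bash
mkdir -p pics; python3 - <<'E'
from workcell import robot, viewer
import cv2, pickle
print(robot.get_obs())
S={}
for n in("scene","top"):
    s=viewer.snapshot(n);S[n]=s
    print(n,{k:v for k,v in s.items() if k!="pixels"})
    cv2.imwrite(f"pics/{n}0.png",s["pixels"][:,:,::-1])
pickle.dump(S,open("s0.pkl","wb"))
E
```

```text
{'clock': 0.0, 'joints': array([-1.28048784e+00,  4.94212818e-01,  1.34615224e+00,  1.21144447e-05,
        1.30247146e+00, -9.54935103e-02]), 'qvel': array([-0.00164846, -0.00015102, -0.00191858,  0.0006763 ,  0.00088195,
       -0.00099339]), 'joint_efforts': array([-6.54813703e-03, -8.82172751e+01, -3.83869672e+01, -7.83512423e-04,
        9.77043179e-03,  1.02825720e-05]), 'position': array([ 0.23509512, -0.57870762,  0.23067467]), 'orientation': array([-0.13511801, -0.69395295, -0.13599419,  0.69403027]), 'wrist_force': array([0.95932246, 0.82304696, 1.12698327]), 'torque': array([ 0.01300945,  0.01006818, -0.04796158]), 'width': 1.0013071863635254}
scene {'fx': 396.23405345190963, 'fy': 396.23405345190963, 'cx': 276.997541770073, 'cy': 206.75357268310322, 'k1': -0.007491762488469794, 'xyz': array([ 1.23464839, -0.06361215,  0.63890266]), 'attitude': array([-0.32154252,  0.66552852,  0.6125704 , -0.28007089])}
top {'fx': 450.971672241237, 'fy': 450.971672241237, 'cx': 278.86090757092757, 'cy': 205.18060767137214, 'k1': 0.05052705791538648, 'xyz': array([ 0.4117914 , -0.01165355,  1.26799213]), 'attitude': array([ 0.06318256, -0.69653124,  0.71208668, -0.06152036])}
```

View pics/scene0.png

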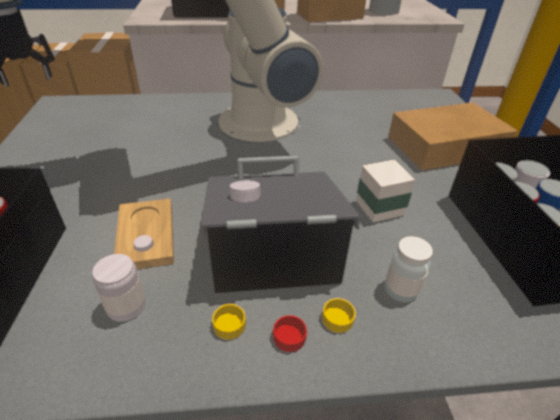

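View pics/top0.png

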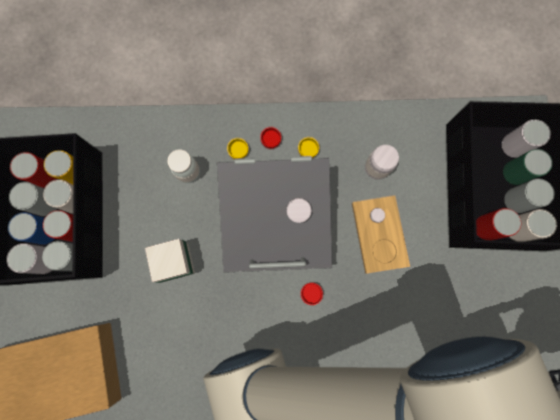

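Candidates for the cap, as (scene) and (top) pixels:
- Bare metal cap on the lid: (245,190) and (299,210). This is my choice.
- Small cap in the tray: (143,243) and (378,215).
- Yellow look-alikes: (229,320) and (338,315).
- Red look-alikes: (290,332) in scene, and (271,138) and (312,294) in top.

The tray is on the robot's right (-y), with its large recess at top (385,250). The bar is at top (250–305,264).

```bash
cat > h.py <<'E'
import numpy as np, cv2
from scipy.spatial.transform import Rotation as R
def rot(q): q=np.asarray(q); return R.from_quat([q[1],q[2],q[3],q[0]]).as_matrix()
def K(s): return np.array([[s["fx"],0,s["cx"]],[0,s["fy"],s["cy"]],[0,0,1.]]), np.array([s["k1"],0,0,0,0.])
def ray(s,uv):
    k,d=K(s); p=cv2.undistortPoints(np.float64(uv).reshape(-1,1,2),k,d).reshape(-1,2)
    return np.c_[p,np.ones(len(p))]@rot(s["attitude"]).T
def plane(s,uv,z):
    r=ray(s,uv); return s["xyz"]+r*((z-s["xyz"][2])/r[:,2])[:,None]
def proj(s,P):
    k,d=K(s); M=rot(s["attitude"]).T
    return cv2.projectPoints(np.float64(P).reshape(-1,1,3),M,-M@s["xyz"],k,d)[0].reshape(-1,2)
def tri(s1,u1,s2,u2):
    a,b=ray(s1,u1)[0],ray(s2,u2)[0]
    t=np.linalg.lstsq(np.c_[a,-b],s2["xyz"]-s1["xyz"],rcond=None)[0]
    p,q=s1["xyz"]+a*t[0],s2["xyz"]+b*t[1]; return (p+q)/2,np.linalg.norm(p-q)
E
python3 - <<'E'
import pickle; from h import *
S=pickle.load(open("s0.pkl","rb")); t,s=S["top"],S["scene"]
def blobs(img,m,box,amin=30):
    x0,y0,x1,y1=box; mm=np.zeros_like(m); mm[y0:y1,x0:x1]=m[y0:y1,x0:x1]
    return [c for c in cv2.findContours(mm,cv2.RETR_EXTERNAL,cv2.CHAIN_APPROX_NONE)[0] if cv2.contourArea(c)>amin]
def hsv(x): return cv2.cvtColor(x["pixels"],cv2.COLOR_RGB2HSV)
ht,hs=hsv(t),hsv(s)
w=cv2.inRange(ht,(8,50,110),(28,255,255))
c=max(blobs(t,w,(345,185,420,285)),key=cv2.contourArea)
P=plane(t,c.reshape(-1,2),.024)[:,:2]
r=cv2.minAreaRect(np.float32(P*1000)); print("tray",r, cv2.boxPoints(r).round(0).tolist())
for n,x,h,box in(("top",t,ht,(280,190,320,230)),("scene",s,hs,(225,178,265,203))):
    m=cv2.inRange(h,(0,0,140),(179,60,255))
    for c in blobs(x,m,box): print("cap",n,cv2.boundingRect(c),cv2.minAreaRect(c),cv2.fitEllipse(c))
m=cv2.inRange(ht,(0,0,110),(179,60,255))
for c in blobs(t,m,(240,255,315,272),10): print("bar",cv2.minAreaRect(c),cv2.boxPoints(cv2.minAreaRect(c)).tolist())
a=cv2.resize(t["pixels"][145:285,205:425],None,fx=3.6,fy=3.6,interpolation=cv2.INTER_CUBIC)
cv2.imwrite("pics/tc.png",a[:,:,::-1])
b=cv2.resize(s["pixels"][145:295,105:365],None,fx=3,fy=3,interpolation=cv2.INTER_CUBIC)
cv2.imwrite("pics/sc.png",b[:,:,::-1])
E
```

```text
tray ((548.4483032226562, -288.8663024902344), (203.90879821777344, 126.49117279052734), 7.824748516082764) [[439.0, -240.0], [456.0, -365.0], [658.0, -338.0], [641.0, -212.0]]
cap top (286, 198, 25, 25) ((298.0, 210.0), (24.0, 24.0), 90.0) ((298.24163818359375, 210.0238494873047), (23.963111877441406, 24.274065017700195), 19.790531158447266)
cap scene (230, 180, 30, 22) ((244.5, 190.5), (21.0, 29.0), 90.0) ((246.4253387451172, 189.25941467285156), (21.18813705444336, 28.87778663635254), 105.85028839111328)
bar ((277.0, 266.5), (9.0, 74.0), 90.0) [[240.0, 262.0], [314.0, 262.0], [314.0, 271.0], [240.0, 271.0]]
```

View pics/tc.png

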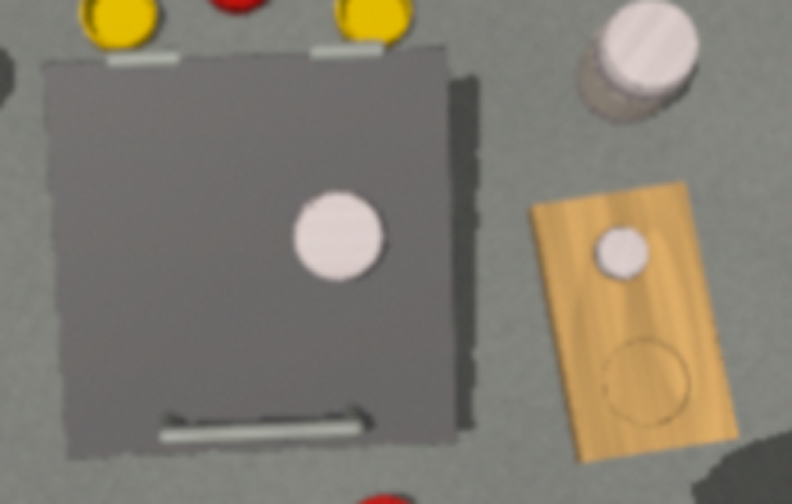

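View pics/sc.png

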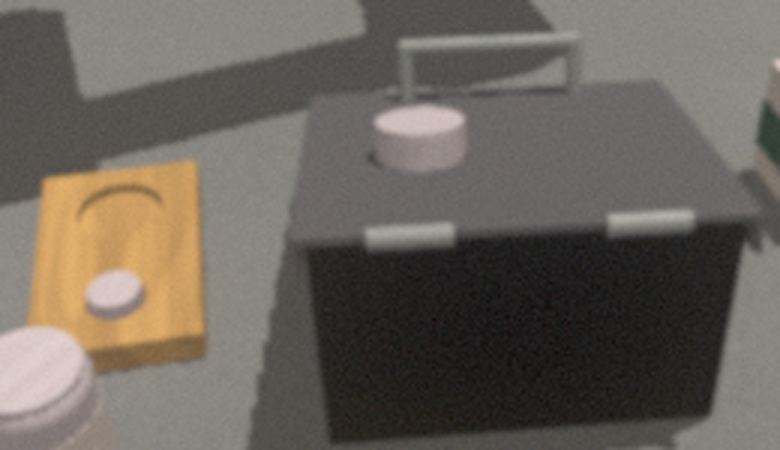

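```bash
python3 - <<'E'
import pickle; from h import *
S=pickle.load(open("s0.pkl","rb")); t,s=S["top"],S["scene"]
T=lambda x,y:((x+.5)/3.6-.5+205,(y+.5)/3.6-.5+145)
C=lambda x,y:((x+.5)/3-.5+105,(y+.5)/3-.5+145)
rnd=lambda a:(np.array(a)*1000).round(1)
print("recess",rnd(plane(t,T(646,382),.024)),"small",rnd(plane(t,T(622,252),.034)))
for n,a,b in(("captop",(338,236),(420,124)),("barL",(160,436),(579,38)),("barR",(362,428),(399,45)),("rearL",(42,62),(757,215)),("rearR",(445,47),(293,243))):
    p,e=tri(t,T(*a),s,C(*b)); print(n,rnd(p),rnd(e))
zf=.176-.282*np.sin(.32)+.008
print("FL",rnd(plane(t,T(68,460),zf)),"FR",rnd(plane(t,T(460,440),zf)),"RL",rnd(plane(t,T(42,62),.18)),"RR",rnd(plane(t,T(445,47),.18)))
zb=.176-.256*np.sin(.32)+.05*np.cos(.32)
L,Rr=plane(t,T(163,436),zb)[0],plane(t,T(360,428),zb)[0]; print("bar z",zb,rnd(L),rnd(Rr),rnd(L-Rr), "yaw",np.degrees(np.arctan2(-(L-Rr)[0],(L-Rr)[1])))
E
```

```text
recess [[ 500.5 -296.7   24. ]] small [[ 599.4 -282.5   34. ]]
captop [594.9 -59.3 165.4] 0.7
barL [462.2  66.3 143.8] 1.3
barR [464.5 -72.4 144.3] 1.4
rearL [718.3 139.7 180.4] 4.9
rearR [ 723.4 -135.8  179.8] 2.3
FL [[448.8 134.8  95.3]] FR [[ 456.8 -145.4   95.3]] RL [[719.1 142.2 180. ]] RR [[ 723.4 -136.9  180. ]]
bar z 0.1429327313863959 [462.1  63.7 142.9] [464.5 -71.8 142.9] [ -2.5 135.4   0. ] yaw 1.046447435641542
```

```bash
cat >> h.py <<'E'
yaw=np.radians(1.3); BX=np.array([np.cos(yaw),np.sin(yaw),0]); BY=np.array([-np.sin(yaw),np.cos(yaw),0]); Z=np.array([0,0,1.])
HINGE=np.array([.722,.002,.176])
def lidn(th): a=.32-th; return -np.sin(a)*BX+np.cos(a)*Z
def frame(x,y): x=x/np.linalg.norm(x); y=y-x*(x@y); y/=np.linalg.norm(y); return np.c_[x,y,np.cross(x,y)]
def delta(pos,Rt,base=None):
    from workcell import robot
    o=robot.get_obs(); p,Q=(o["position"],rot(o["orientation"])) if base is None else base
    d=Q.T@(np.asarray(pos)-p); r=R.from_matrix(Q.T@Rt).as_rotvec()
    print("shift",(d/.15).round(3),"turn",(r/(np.pi/2)).round(3),"mm",round(np.linalg.norm(d)*1e3,1),"deg",np.degrees(np.linalg.norm(r)).round(2))
E
python3 - <<'E'
from h import *; from workcell import robot
o=robot.get_obs(); Q=rot(o["orientation"]); print(Q.round(3))
n=lidn(0); g=np.array([.603,-.059,.1448])+.007*n
for sg in(1,-1):
    Rt=frame(-n,sg*BY); delta(g+.09*n,Rt); print((g+.09*n).round(4))
print("final in target frame: grasp shift along x .6")
E
```

```text
[[-0.     0.376 -0.927]
 [ 0.001 -0.927 -0.376]
 [-1.    -0.001 -0.   ]]
shift [-0.038 -2.36  -3.386] turn [-1.749 -0.053  0.282] mm 619.1 deg 159.48
[ 0.5725 -0.0597  0.2369]
shift [-0.038 -2.36  -3.386] turn [0.229 0.202 0.038] mm 619.1 deg 27.67
[ 0.5725 -0.0597  0.2369]
final in target frame: grasp shift along x .6
```

>>> jog_arm(commands=[[-0.25, -0.59, -0.84, 0, 0, 0, 1], [-0.25, -0.59, -0.84, 0, 0, 0, 1], [-0.25, -0.59, -0.84, 0, 0, 0, 1], [-0.25, -0.59, -0.84, 0, 0, 0, 1]])

```text
clock: 0.5
position: [0.3207, -0.4461, 0.27]
orientation: [0.136, 0.694, 0.137, -0.693]
wrist_force: [-0.8, -0.5, 0.8]
width: 1.0
```

>>> jog_arm(commands=[[0, -0.59, -0.84, 0, 0, 0, 1], [0, -0.59, -0.84, 0, 0, 0, 1], [0, -0.59, -0.84, 0, 0, 0, 1], [0, -0.59, -0.84, 0, 0, 0, 1]])

```text
clock: 0.9
position: [0.4039, -0.3161, 0.2686]
orientation: [0.136, 0.694, 0.137, -0.694]
wrist_force: [-1.0, 0.6, 0.1]
width: 0.998
```

>>> jog_arm(commands=[[0, -0.59, -0.84, 0, 0, 0, 1], [0, -0.59, -0.84, 0, 0, 0, 1], [0, -0.59, -0.84, 0, 0, 0, 1], [0, -0.59, -0.84, 0, 0, 0, 1]])

```text
clock: 1.3
position: [0.4875, -0.1872, 0.2685]
orientation: [0.137, 0.694, 0.137, -0.694]
wrist_force: [0.1, 0.1, -0.3]
width: 1.0
```

>>> jog_arm(commands=[[0.1, -0.59, -0.84, 0.229, 0.202, 0.038, 1], [0.1, -0.59, -0.84, 0.229, 0.202, 0.038, 1], [0.1, -0.59, -0.84, 0.229, 0.202, 0.038, 1], [0.1, -0.59, -0.84, 0.229, 0.202, 0.038, 1], [0.1, -0.59, -0.84, 0.229, 0.202, 0.038, 1], [0.1, -0.59, -0.84, 0.229, 0.202, 0.038, 1], [0.1, -0.59, -0.84, 0.229, 0.202, 0.038, 1]])

```text
clock: 2.0
position: [0.5691, -0.0627, 0.2539]
orientation: [0.007, 0.811, 0.008, -0.585]
wrist_force: [-0.1, -0.1, -0.3]
width: 1.002
```

```bash
python3 - <<'E'
from h import *; from workcell import robot,viewer
o=robot.get_obs(); print(o["clock"],o["position"],o["joints"].round(2),o["wrist_force"].round(1)); 
n=lidn(0); g=np.array([.603,-.059,.1448])+.007*n; Rt=frame(-n,-BY)
delta(g+.04*n,Rt); delta(g,Rt)
s=viewer.snapshot("scene"); cv2.imwrite("pics/s1.png",cv2.resize(s["pixels"][60:260,130:390],None,fx=3,fy=3,interpolation=cv2.INTER_CUBIC)[:,:,::-1])
E
```

```text
2.0 [ 0.56908698 -0.06274254  0.25393152] [-0.27  0.27  1.71  0.12  0.86  1.22] [-0.1 -0.1 -0.3]
shift [ 0.449 -0.021  0.014] turn [ 0.    -0.    -0.001] mm 67.4 deg 0.13
shift [ 0.715 -0.021  0.014] turn [ 0.    -0.    -0.001] mm 107.3 deg 0.13
```

View pics/s1.png

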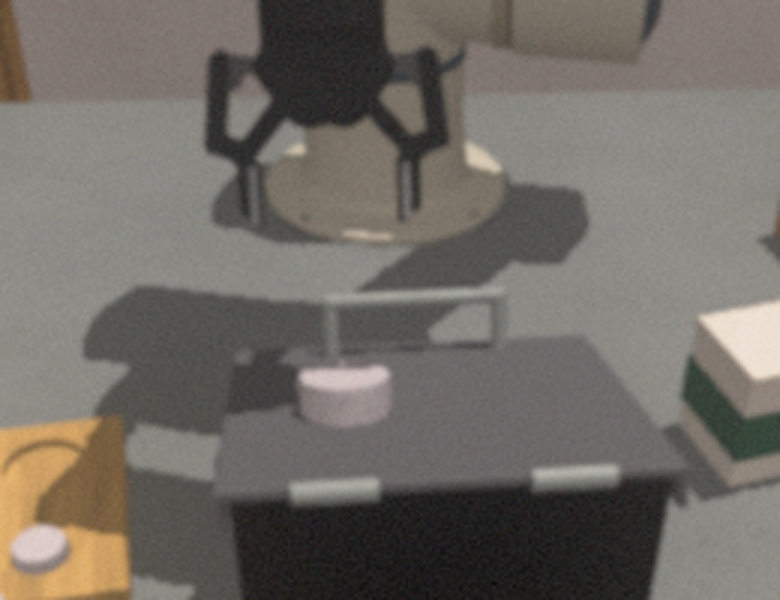

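The open jaws (crop fingertips (252,220) and (407,215)) straddle the cap at (345,393), and they are tilted with the lid. Next I go down along the lid normal, then close.

>>> jog_arm(commands=[[0.45, -0.02, 0.014, 0, 0, 0, 1], [0.45, -0.02, 0.014, 0, 0, 0, 1], [0.6, -0.02, 0.014, 0, 0, 0, 1], [0.66, -0.02, 0.014, 0, 0, 0, 1], [0.715, -0.02, 0.014, 0, 0, 0, 1], [0.715, -0.02, 0.014, 0, 0, 0, 1], [0.715, -0.02, 0.014, 0, 0, 0, 1]])

```text
clock: 2.75
position: [0.6009, -0.0581, 0.152]
orientation: [0.007, 0.811, 0.009, -0.585]
wrist_force: [0.0, -0.1, 0.1]
width: 0.999
```

>>> jog_arm(commands=[[0, 0, 0, 0, 0, 0, 0.5], [0, 0, 0, 0, 0, 0, 0.5], [0, 0, 0, 0, 0, 0, 0.5], [0, 0, 0, 0, 0, 0, 0.5], [0, 0, 0, 0, 0, 0, 0.5], [0, 0, 0, 0, 0, 0, 0.5], [0, 0, 0, 0, 0, 0, 0.5]])

```text
clock: 3.45
position: [0.6007, -0.0579, 0.1527]
orientation: [0.007, 0.811, 0.009, -0.584]
wrist_force: [-9.5, -0.5, 17.5]
width: 0.684
```

```bash
python3 - <<'E'
from h import *; from workcell import robot,viewer
o=robot.get_obs(); print(o["clock"],o["position"],o["wrist_force"].round(1),o["width"]); 
n=lidn(0); g=np.array([.603,-.059,.1448])+.007*n; Rt=frame(-n,-BY)
delta(g,Rt)
s=viewer.snapshot("scene"); cv2.imwrite("pics/s2.png",cv2.resize(s["pixels"][100:260,150:360],None,fx=3.7,fy=3.7,interpolation=cv2.INTER_CUBIC)[:,:,::-1])
E
```

```text
3.45 [ 0.60074846 -0.05789312  0.15269898] [-9.5 -0.5 17.5] 0.6838788182272019
shift [0.008 0.008 0.003] turn [ 0.    -0.002 -0.001] mm 1.7 deg 0.18
```

View pics/s2.png

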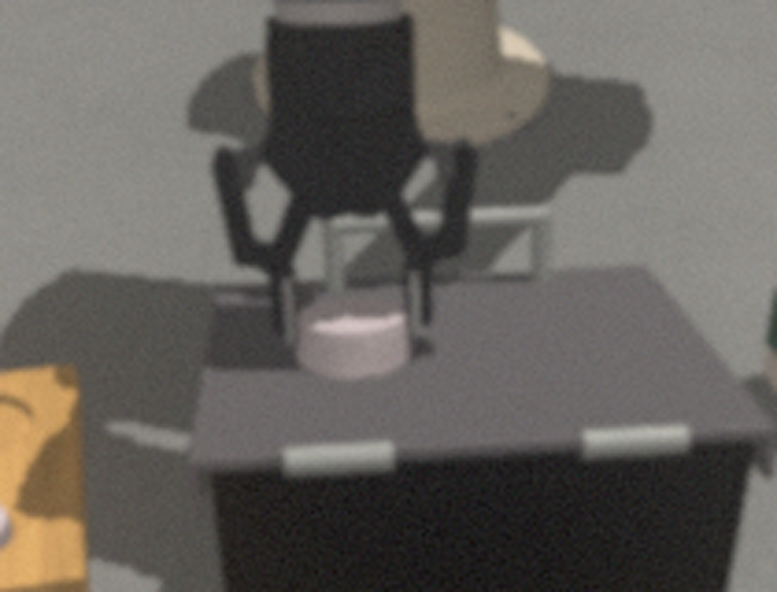

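```bash
python3 - <<'E'
from h import *; import pickle; from workcell import robot
S=pickle.load(open("s0.pkl","rb")); s=S["scene"]
o=robot.get_obs(); p=o["position"]; Q=rot(o["orientation"])
cr=lambda u:((u+.5-np.array([150,100]))*3.7-.5).round(0)
for k in(-.005,-.010): print("tips",k,cr(proj(s,[p+Q@[k,sg*.030,w] for sg in(1,-1) for w in(-.011,.011)])).tolist())
n=lidn(0); lx=np.cross(BY,n); a=np.linspace(0,2*np.pi,90)
for off in(-.01,0,.01):
    c=np.array([.603,-.059,.1448])+off*lx
    for h in(0,.026):
        P=c+h*n+.0305*(np.cos(a)[:,None]*lx+np.sin(a)[:,None]*BY); u=cr(proj(s,P)); print(off,h,"x",u[:,0].min(),u[:,0].max(),"y",u[:,1].min(),u[:,1].max())
E
```

```text
tips -0.005 [[299.0, 345.0], [298.0, 332.0], [411.0, 340.0], [408.0, 327.0]]
tips -0.01 [[298.0, 337.0], [298.0, 324.0], [411.0, 331.0], [408.0, 318.0]]
-0.01 0 x 297.0 408.0 y 335.0 372.0
-0.01 0.026 x 294.0 406.0 y 291.0 326.0
0 0 x 297.0 409.0 y 340.0 379.0
0 0.026 x 294.0 408.0 y 296.0 332.0
0.01 0 x 297.0 411.0 y 346.0 385.0
0.01 0.026 x 294.0 409.0 y 302.0 338.0
```

>>> jog_arm(commands=[[-0.05, 0, 0, 0, 0, 0, 0.5], [-0.15, 0, 0, 0, 0, 0, 0.5], [-0.4, 0, 0, 0, 0, 0, 0.5], [-0.65, 0, 0, 0, 0, 0, 0.5], [-0.65, 0, 0, 0, 0, 0, 0.5]])

```text
clock: 4.0
position: [0.5707, -0.0588, 0.2488]
orientation: [0.008, 0.813, 0.008, -0.582]
wrist_force: [-0.2, 0.1, -1.6]
width: 0.686
```

```bash
python3 - <<'E'
from h import *; from workcell import robot,viewer
o=robot.get_obs(); print(o["clock"],o["position"],o["wrist_force"].round(1),o["width"]); 
tx=np.array([.0992,.0137,0]); print(np.degrees(np.arctan2(tx[1],tx[0])))
Rt=frame(-Z,-BY); pk=np.array([.5005,-.2967,.016]); delta(pk+[0,0,.12],Rt)
t=viewer.snapshot("top"); cv2.imwrite("pics/t3.png",t["pixels"][:,:,::-1])
E
```

```text
4.0 [ 0.570737   -0.05881139  0.24879619] [-0.2  0.1 -1.6] 0.6857053183624658
7.86308540235984
shift [0.555 1.572 0.721] turn [ 0.    -0.209 -0.002] mm 272.5 deg 18.77
```

>>> jog_arm(commands=[[0, 0.8, 0, 0, 0, 0, 0.5], [0, 0.8, 0, 0, 0, 0, 0.5], [0, 0.8, 0, 0, 0, 0, 0.5]])

```text
clock: 4.35
position: [0.5727, -0.1818, 0.2433]
orientation: [0.007, 0.811, 0.008, -0.585]
wrist_force: [0.9, 0.8, -0.2]
width: 0.679
```

>>> jog_arm(commands=[[0, 0.77, 0.3, 0, -0.09, 0, 0.5], [0.1, 0.77, 0.6, 0, -0.15, 0, 0.5], [0.55, 0.77, 0.72, 0, -0.209, 0, 0.5], [0.55, 0.77, 0.72, 0, -0.209, 0, 0.5], [0.55, 0.77, 0.72, 0, -0.209, 0, 0.5], [0.55, 0.77, 0.72, 0, -0.209, 0, 0.5], [0.55, 0.77, 0.72, 0, -0.209, 0, 0.5]])

```text
clock: 5.05
position: [0.4997, -0.2956, 0.1329]
orientation: [-0.009, -0.705, -0.007, 0.709]
wrist_force: [0.0, 0.0, -0.3]
width: 0.678
```

```bash
python3 - <<'E'
from h import *; from workcell import robot,viewer
import pickle
o=robot.get_obs(); print(o["clock"],o["position"],o["wrist_force"].round(1),o["width"],o["joints"].round(2)); 
Rt=frame(-Z,-BY); pk=np.array([.5005,-.2967,.016]); delta(pk+[0,0,.12],Rt); 
S={n:viewer.snapshot(n) for n in("top","scene")}; pickle.dump(S,open("s4.pkl","wb"))
a=cv2.resize(S["scene"]["pixels"][120:280,70:230],None,fx=3,fy=3,interpolation=cv2.INTER_CUBIC)
b=cv2.resize(S["top"]["pixels"][185:285,330:430],None,fx=3,fy=3,interpolation=cv2.INTER_CUBIC)
c=np.zeros((480,800,3),np.uint8); c[:,:480]=a; c[:300,490:790]=b
cv2.imwrite("pics/s4.png",c[:,:,::-1])
E
```

```text
5.05 [ 0.49971691 -0.29562124  0.13285019] [ 0.   0.  -0.3] 0.6777350234373092 [-0.63  0.55  1.57 -0.01  1.03  0.92]
shift [-0.021  0.007 -0.005] turn [ 0.     0.004 -0.001] mm 3.4 deg 0.35
```

View pics/s4.png

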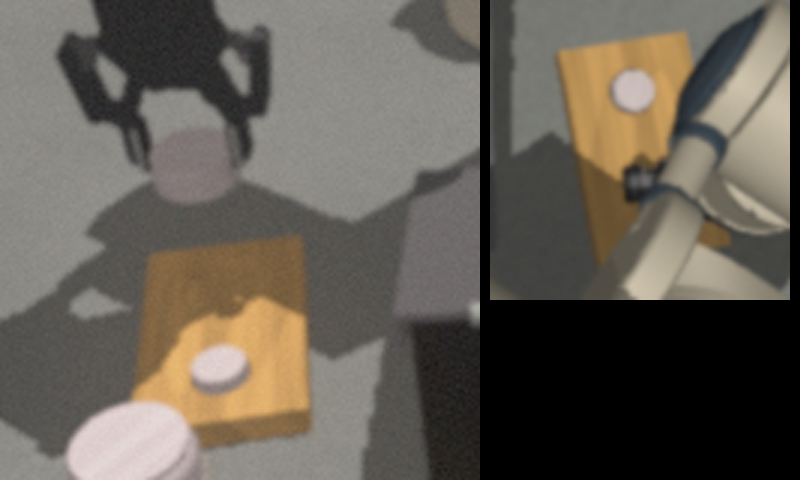

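```bash
python3 - <<'E'
from h import *; import pickle; from workcell import robot
S0=pickle.load(open("s0.pkl","rb"));S=pickle.load(open("s4.pkl","rb")); s=S["scene"]
rnd=lambda a:(np.array(a)*1000).round(1)
h0=cv2.cvtColor(S0["scene"]["pixels"],cv2.COLOR_RGB2HSV)
w=cv2.inRange(h0,(8,60,90),(28,255,255)); w[:190]=0;w[280:]=0;w[:,:105]=0;w[:,185:]=0
c=max(cv2.findContours(w,0,1)[0],key=cv2.contourArea).reshape(-1,2)
for u in sorted(set(c[:,1])):
    r=c[c[:,1]==u]
    if u%15==0: print("row",u,r[:,0].min(),r[:,0].max())
# far-edge (top row) of tray and side edges on z=.024 ; recess rim arc far point: crop sc
C=lambda x,y:((x+.5)/3-.5+105,(y+.5)/3-.5+145)
print("tray corners scene",rnd(plane(s,[C(42,180),C(197,162),C(204,345)],.024)))
print("recess far rim, left,right",rnd(plane(s,[C(121,185),C(79,214),C(163,204)],.024)))
print("small cap top",rnd(plane(s,C(114,289),.034)))
# cap in hand
p=robot.get_obs()["position"]; Q=rot(robot.get_obs()["orientation"]); a=np.linspace(0,2*np.pi,90)
cr=lambda u:((u+.5-np.array([70,120]))*3-.5).round(1)
for k in(.005,.007,.009):
  for h in(k,k-.026):
    u=cr(proj(s,p+np.c_[np.full(90,h),.0305*np.cos(a),.0305*np.sin(a)]@Q.T)); print(k,h,"x",u[:,0].min(),u[:,0].max(),"y",u[:,1].min(),u[:,1].max())
g=cv2.cvtColor(s["pixels"],cv2.COLOR_RGB2HSV)
for v in(165,170,175,180): print(v,s["pixels"][v,112:160].astype(int)[:, [0,2]].tolist() if v==175 else "")
col=s["pixels"][155:200,135].astype(int); print(col[:,[0,1,2]].tolist())
E
```

```text
row 210 118 171
row 225 117 172
row 240 115 172
row 255 126 173
tray corners scene [[ 460.1 -364.2   24. ]
 [ 444.6 -242.7   24. ]
 [ 651.7 -214.8   24. ]]
recess far rim, left,right [[ 470.7 -300.    24. ]
 [ 504.7 -326.7   24. ]
 [ 496.9 -263.3   24. ]]
small cap top [[ 601.7 -282.2   34. ]]
0.005 0.005 x 154.7 241.4 y 151.2 200.0
0.005 -0.020999999999999998 x 146.4 235.0 y 122.1 170.2
0.007 0.007 x 155.3 241.9 y 153.4 202.3
0.007 -0.019 x 147.1 235.5 y 124.4 172.5
0.009 0.009 x 155.9 242.4 y 155.6 204.5
0.009 -0.017 x 147.7 236.0 y 126.6 174.9
165 
170 
175 [[141, 134], [132, 127], [123, 120], [116, 111], [112, 105], [98, 94], [79, 79], [83, 77], [100, 90], [123, 111], [125, 115], [128, 115], [127, 115], [128, 118], [127, 117], [129, 117], [128, 116], [126, 113], [124, 113], [128, 119], [128, 117], [128, 118], [127, 114], [129, 118], [125, 116], [128, 117], [125, 115], [126, 114], [130, 121], [124, 113], [128, 115], [122, 111], [124, 113], [117, 108], [109, 99], [95, 88], [91, 86], [101, 95], [109, 105], [121, 113], [136, 126], [138, 133], [141, 134], [146, 139], [145, 137], [143, 136], [143, 136], [142, 136]]
180 
[[144, 143, 137], [144, 145, 140], [146, 142, 135], [143, 141, 137], [144, 141, 137], [142, 137, 135], [137, 135, 129], [136, 132, 127], [133, 123, 121], [128, 118, 118], [128, 119, 118], [126, 116, 115], [126, 117, 116], [130, 121, 120], [129, 118, 118], [126, 118, 116], [128, 118, 119], [127, 119, 116], [132, 120, 120], [128, 119, 119], [129, 119, 118], [129, 120, 118], [130, 118, 119], [133, 122, 121], [133, 123, 121], [128, 118, 116], [127, 121, 122], [129, 118, 119], [135, 122, 123], [133, 124, 121], [132, 121, 120], [125, 114, 114], [111, 107, 102], [94, 90, 87], [88, 86, 82], [88, 84, 80], [84, 85, 80], [88, 84, 81], [86, 84, 80], [85, 84, 79], [86, 85, 81], [87, 85, 80], [87, 86, 82], [88, 86, 83], [85, 82, 77]]
```

>>> jog_arm(commands=[[0.3, 0.003, -0.007, 0, 0.004, 0, 0.5], [0.5, 0.003, -0.007, 0, 0.004, 0, 0.5], [0.63, 0.003, -0.007, 0, 0.004, 0, 0.5], [0.63, 0.003, -0.007, 0, 0.004, 0, 0.5], [0.63, 0.003, -0.007, 0, 0.004, 0, 0.5], [0.63, 0.003, -0.007, 0, 0.004, 0, 0.5]])

```text
clock: 5.75
position: [0.5003, -0.2968, 0.0391]
orientation: [0.009, 0.708, 0.007, -0.707]
wrist_force: [-0.3, -0.0, -0.5]
width: 0.678
```

```bash
python3 - <<'E'
from h import *; from workcell import robot,viewer
import pickle
o=robot.get_obs(); print(o["clock"],o["position"],o["wrist_force"].round(1),o["width"]); p=o["position"];Q=rot(o["orientation"])
Rt=frame(-Z,-BY); delta([.5007,-.296,.023],Rt); 
s=viewer.snapshot("scene")
x0,y0=95,180; f=8
a=cv2.resize(s["pixels"][y0:y0+70,x0:x0+90],None,fx=f,fy=f,interpolation=cv2.INTER_CUBIC).copy()
q=np.linspace(0,2*np.pi,120); cr=lambda u:((u+.5-[x0,y0])*f-.5).round().astype(np.int32)
circ=lambda c,r:c+r*np.c_[np.cos(q),np.sin(q),0*q]
cv2.polylines(a,[cr(proj(s,circ(np.array([.501,-.296,.024]),.0325)))],True,(0,255,0),1)
for h in(.007,-.019): cv2.polylines(a,[cr(proj(s,circ(p-[0,0,h],.0305)))],True,(255,0,0),1)
cv2.imwrite("pics/s5.png",a[:,:,::-1])
E
```

```text
5.75 [ 0.50028106 -0.2967897   0.03906986] [-0.3 -0.  -0.5] 0.6781488177124888
shift [ 0.107 -0.006 -0.003] turn [ 0.    -0.001 -0.002] mm 16.1 deg 0.19
```

View pics/s5.png

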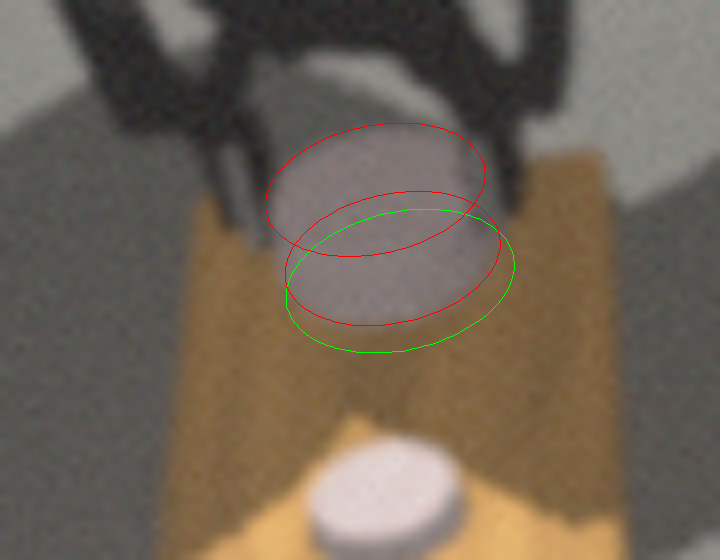

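The cap silhouette matches the drawn model to about 1 mm, with its bottom edge at crop (370,325). It sits over the recess outline drawn in green. Next I lower it while watching the force.

>>> jog_arm(commands=[[0.03, -0.006, -0.003, 0, 0, 0, 0.5], [0.05, -0.006, -0.003, 0, 0, 0, 0.5], [0.065, -0.006, -0.003, 0, 0, 0, 0.5], [0.075, -0.006, -0.003, 0, 0, 0, 0.5], [0.075, -0.006, -0.003, 0, 0, 0, 0.5]])

```text
clock: 6.3
position: [0.4998, -0.2955, 0.0259]
orientation: [-0.009, -0.707, -0.007, 0.707]
wrist_force: [0.2, -0.1, -0.7]
width: 0.679
```

>>> jog_arm(commands=[[0.01, 0, 0, 0, 0, 0, 0.5], [0.02, 0, 0, 0, 0, 0, 0.5], [0.03, 0, 0, 0, 0, 0, 0.5], [0.03, 0, 0, 0, 0, 0, 0.5]])

```text
clock: 6.7
position: [0.4999, -0.2957, 0.0243]
orientation: [0.009, 0.707, 0.007, -0.707]
wrist_force: [-11.7, 7.1, 56.7]
width: 0.687
```

>>> jog_arm(commands=[[-0.02, 0, 0, 0, 0, 0, 0.5], [-0.02, 0, 0, 0, 0, 0, 0.5], [-0.02, 0, 0, 0, 0, 0, 0.5]])

```text
clock: 7.0
position: [0.4998, -0.2956, 0.0246]
orientation: [-0.009, -0.707, -0.007, 0.707]
wrist_force: [0.2, -0.4, 11.4]
width: 0.679
```

>>> jog_arm(commands=[[0, 0, 0, 0, 0, 0, 0.9], [0, 0, 0, 0, 0, 0, 0.9], [0, 0, 0, 0, 0, 0, 0.9], [0, 0, 0, 0, 0, 0, 0.9], [0, 0, 0, 0, 0, 0, 0.9]])

```text
clock: 7.5
position: [0.4996, -0.2954, 0.0244]
orientation: [-0.008, -0.707, -0.008, 0.707]
wrist_force: [-0.9, -0.3, -0.8]
width: 0.897
```

>>> jog_arm(commands=[[-0.3, 0, 0, 0, 0, 0, 0.9], [-0.6, 0, 0, 0, 0, 0, 0.9], [-0.9, 0, 0, 0, 0, 0, 0.9], [-0.9, -0.3, 0, 0, 0, 0, 0.9], [-0.9, -0.6, 0, 0, 0, 0, 0.9], [-0.9, -0.8, 0, 0, 0, 0, 0.9], [-0.9, -0.8, 0, 0, 0, 0, 0.9]])

```text
clock: 8.2
position: [0.4963, -0.1719, 0.1595]
orientation: [-0.009, -0.706, -0.009, 0.708]
wrist_force: [-0.1, -0.3, -0.6]
width: 0.9
```

```bash
python3 - <<'E'
from h import *; from workcell import robot,viewer
o=robot.get_obs(); print(o["clock"],o["position"],o["wrist_force"].round(1),o["width"],o["joints"].round(2))
s=viewer.snapshot("scene"); t=viewer.snapshot("top")
q=np.linspace(0,2*np.pi,120); circ=lambda c,r:c+r*np.c_[np.cos(q),np.sin(q),0*q]
def crop(s,x0,y0,w,h,f):
    a=cv2.resize(s["pixels"][y0:y0+h,x0:x0+w],None,fx=f,fy=f,interpolation=cv2.INTER_CUBIC).copy()
    for z in(.042,):
        cv2.polylines(a,[((proj(s,circ(np.array([.501,-.296,z]),.0305))+.5-[x0,y0])*f-.5).round().astype(np.int32)],True,(0,255,0),1)
    return a
a=crop(s,95,180,66,80,6); b=crop(t,350,185,66,80,6)
cv2.imwrite("pics/s6.png",np.hstack([a,b])[:,:,::-1])
E
```

```text
8.2 [ 0.49629705 -0.17186151  0.15949672] [-0.1 -0.3 -0.6] 0.8996859079014321 [-0.45  0.44  1.68 -0.    1.02  1.1 ]
```

View pics/s6.png

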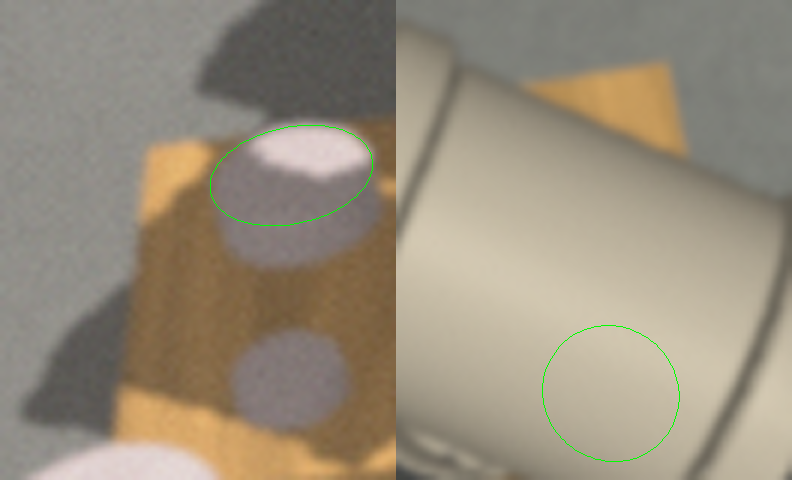

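The scene view shows the cap flat in the recess. Its top face coincides with the outline drawn for home height (18 mm proud) at crop (290,175), and the small cap at (290,380) looks undisturbed. The left half shows this; the arm hides the recess in the top view. Next is the bar.

```bash
python3 - <<'E'
from h import *
n=lidn(0); bar=np.array([.4633,-.004,.1432]); lx=np.cross(BY,n)
for sg in(1,-1): delta(bar+.061*n,frame(-n,sg*lx))
E
```

```text
shift [-0.279 -1.144  0.327] turn [-0.99   0.161  0.159] mm 183.4 deg 91.37
shift [-0.279 -1.144  0.327] turn [ 0.992  0.16  -0.161] mm 183.4 deg 91.55
```

>>> jog_arm(commands=[[-0.3, 0, 0, 0, 0, 0, 0.6], [-0.5, -0.2, 0, 0, 0, 0, 0.6], [-0.5, -0.5, 0.2, 0, 0, 0, 0.6], [-0.5, -0.65, 0.327, 0, 0, 0, 0.6], [-0.5, -0.65, 0.327, 0, 0, 0, 0.6]])

```text
clock: 8.8
position: [0.4433, -0.0772, 0.2344]
orientation: [-0.009, -0.706, -0.008, 0.708]
wrist_force: [0.6, -0.4, -0.8]
width: 0.602
```

>>> jog_arm(commands=[[0.1, -0.49, 0, -0.99, 0.161, 0.159, 0.6], [0.1, -0.49, 0, -0.99, 0.161, 0.159, 0.6], [0.1, -0.49, 0, -0.99, 0.161, 0.159, 0.6], [0.1, -0.49, 0, -0.99, 0.161, 0.159, 0.6], [0.1, -0.49, 0, -0.99, 0.161, 0.159, 0.6], [0.1, -0.49, 0, -0.99, 0.161, 0.159, 0.6], [0.1, -0.49, 0, -0.99, 0.161, 0.159, 0.6], [0.1, -0.49, 0, -0.99, 0.161, 0.159, 0.6], [0.1, -0.49, 0, -0.99, 0.161, 0.159, 0.6], [0.1, -0.49, 0, -0.99, 0.161, 0.159, 0.6], [0.1, -0.49, 0, -0.99, 0.161, 0.159, 0.6], [0.1, -0.49, 0, -0.99, 0.161, 0.159, 0.6], [0.1, -0.49, 0, -0.99, 0.161, 0.159, 0.6]])

```text
clock: 10.1
position: [0.4447, -0.0063, 0.2193]
orientation: [0.576, 0.57, 0.419, -0.409]
wrist_force: [-0.4, -0.4, 0.5]
width: 0.601
```

```bash
python3 - <<'E'
from h import *; from workcell import robot,viewer
o=robot.get_obs(); print(o["clock"],o["position"],o["joints"].round(2),o["width"])
n=lidn(0); bar=np.array([.4633,-.004,.1432]); lx=np.cross(BY,n)
delta(bar+.061*n,frame(-n,lx));delta(bar-.019*n,frame(-n,lx))
s=viewer.snapshot("scene"); t=viewer.snapshot("top")
a=cv2.resize(s["pixels"][60:230,170:370],None,fx=2.4,fy=2.4,interpolation=cv2.INTER_CUBIC)
b=cv2.resize(t["pixels"][190:330,220:350],None,fx=2.4,fy=2.4,interpolation=cv2.INTER_CUBIC)
c=np.zeros((408,800,3),np.uint8); c[:408,:480]=a; c[:336,484:796]=b
cv2.imwrite("pics/s7.png",c[:,:,::-1])
E
```

```text
10.1 [ 0.4447179  -0.00625355  0.21930281] [-0.2   0.13  2.02  0.11  0.68 -0.29] 0.6011184261285435
shift [ 0.114 -0.042 -0.012] turn [-0.003  0.     0.   ] mm 18.3 deg 0.31
shift [ 0.647 -0.041 -0.012] turn [-0.003  0.     0.   ] mm 97.3 deg 0.31
```

View pics/s7.png

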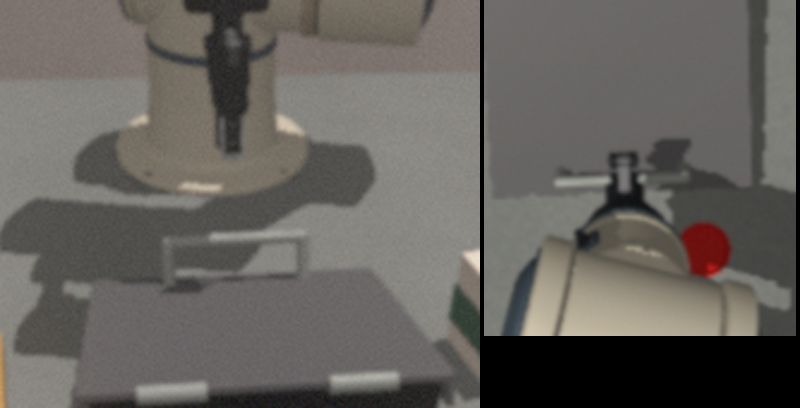

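The jaws straddle the bar: the top-view crop shows the fingers at (623,175) across the bar, which runs from (555,182) to (688,177). Next I descend and close.

>>> jog_arm(commands=[[0.11, -0.041, -0.012, 0, 0, 0, 0.6], [0.3, -0.041, -0.012, 0, 0, 0, 0.6], [0.45, -0.041, -0.012, 0, 0, 0, 0.6], [0.58, -0.041, -0.012, 0, 0, 0, 0.6], [0.647, -0.041, -0.012, 0, 0, 0, 0.6], [0.647, -0.041, -0.012, 0, 0, 0, 0.6]])

```text
clock: 10.8
position: [0.4688, -0.0028, 0.1242]
orientation: [0.577, 0.569, 0.421, -0.408]
wrist_force: [0.2, 0.6, -0.0]
width: 0.598
```

>>> jog_arm(commands=[[0, 0, 0, 0, 0, 0, 0.3], [0, 0, 0, 0, 0, 0, 0.25], [0, 0, 0, 0, 0, 0, 0.2], [0, 0, 0, 0, 0, 0, 0.2], [0, 0, 0, 0, 0, 0, 0.2]])

```text
clock: 11.3
position: [0.4689, -0.003, 0.1255]
orientation: [0.578, 0.569, 0.42, -0.408]
wrist_force: [0.2, 0.6, 0.5]
width: 0.194
```

>>> jog_arm(commands=[[0, 0, 0, 0, 0, 0, 0], [0, 0, 0, 0, 0, 0, 0], [0, 0, 0, 0, 0, 0, 0], [0, 0, 0, 0, 0, 0, 0], [0, 0, 0, 0, 0, 0, 0]])

```text
clock: 11.8
position: [0.4697, -0.003, 0.1258]
orientation: [0.578, 0.569, 0.42, -0.407]
wrist_force: [0.7, 2.9, 9.1]
width: 0.116
```

```bash
python3 - <<'E'
from h import *; from workcell import robot
o=robot.get_obs(); p,Q=o["position"],rot(o["orientation"]); print(o["clock"],p,o["width"],"tool force",(Q.T@o["wrist_force"]).round(1)); print(Q.round(3))
g=p-.019*Q[:,0]; print("bar",g.round(4)); v=HINGE-g; print("radius",np.hypot(v@BX,v[2]), "ang",np.degrees(np.arctan2(v[2],v@BX)),"expect .2608", np.degrees(.32-np.arctan2(.05,.256)))
# rows: rotate about hinge line (axis BY), positive opening = front goes up
for H in(HINGE,):
  for d in range(5,46,5):
    M=R.from_rotvec(np.radians(d)*BY).as_matrix(); P=H+M@(p-H); dd=Q.T@(P-p)/.15; r=R.from_matrix(Q.T@M@Q).as_rotvec()/(np.pi/2)
    print(d,P.round(3),dd.round(3).tolist(),r.round(3).tolist())
E
```

```text
11.8 [ 0.46974481 -0.00303562  0.12581946] 0.11587438030605537 tool force [-8.4  3.6 -2.9]
[[ 0.316  0.948  0.022]
 [ 0.007  0.021 -1.   ]
 [-0.949  0.316 -0.   ]]
bar [ 0.4637 -0.0032  0.1438]
radius 0.26030447037474874 ang 7.095756430190255 expect .2608 7.283192417520905
5 [ 0.466 -0.003  0.148] [-0.147, 0.025, -0.0] [0.0, -0.0, -0.056]
10 [ 0.465 -0.003  0.17 ] [-0.292, 0.063, -0.0] [0.0, -0.0, -0.111]
15 [ 0.465 -0.003  0.193] [-0.433, 0.113, -0.0] [0.0, -0.0, -0.167]
20 [ 0.468 -0.003  0.215] [-0.569, 0.176, -0.0] [0.0, -0.0, -0.222]
25 [ 0.472 -0.003  0.237] [-0.699, 0.25, -0.0] [0.0, -0.0, -0.278]
30 [ 0.478 -0.003  0.259] [-0.822, 0.335, -0.0] [0.0, -0.0, -0.333]
35 [ 0.487 -0.003  0.28 ] [-0.937, 0.431, -0.0] [0.0, -0.0, -0.389]
40 [ 0.497 -0.002  0.3  ] [-1.044, 0.536, -0.001] [0.0, -0.0, -0.444]
45 [ 0.508 -0.002  0.319] [-1.14, 0.65, -0.001] [0.0, -0.0, -0.5]
```

The grip on the bar is firm and the measured bar radius is 260.3 mm against 260.8 mm expected. I now open the lid along its arc.

>>> jog_arm(commands=[[-0.03, 0.004, 0, 0, 0, -0.011, 0], [-0.088, 0.013, 0, 0, 0, -0.033, 0], [-0.147, 0.025, 0, 0, 0, -0.056, 0], [-0.22, 0.042, 0, 0, 0, -0.083, 0], [-0.292, 0.063, 0, 0, 0, -0.111, 0], [-0.363, 0.086, 0, 0, 0, -0.139, 0], [-0.433, 0.113, 0, 0, 0, -0.167, 0], [-0.433, 0.113, 0, 0, 0, -0.167, 0], [-0.433, 0.113, 0, 0, 0, -0.167, 0]])

```text
clock: 12.7
position: [0.4652, -0.0031, 0.1921]
orientation: [0.52, 0.509, 0.491, -0.479]
wrist_force: [6.3, 1.2, -2.5]
width: 0.113
```

```bash
cat > lid.py <<'E'
from h import *; from workcell import robot
def state():
    o=robot.get_obs(); p,Q=o["position"],rot(o["orientation"]); g=p-.019*Q[:,0]; v=HINGE-g
    th=np.arctan2(.05,.256)-np.arctan2(v[2],v@BX); th=.32-np.arctan2(v[2],v@BX)-np.arctan2(.05,.256)
    n=-Q[:,0]; tool=.32+np.arctan2(n@BX,n[2])
    print(o["clock"],p.round(4),"w",round(o["width"],3),"F tool",(Q.T@o["wrist_force"]).round(1),"rad",np.hypot(v@BX,v[2]).round(4),"lid deg by bar",np.degrees(th).round(2),"by tool",np.degrees(tool).round(2),o["joints"].round(2))
    return o,p,Q
E
python3 - <<'E'
from lid import *
o,p,Q=state(); c=15
th=np.degrees(.32+np.arctan2(-Q[:,0]@BX,-Q[2,0]))
for d in range(5,31,5):
    M=R.from_rotvec(np.radians(d)*BY).as_matrix(); P=HINGE+M@(p-HINGE); print(d,(Q.T@(P-p)/.15).round(3),round(d/90,3))
E
```

```text
12.7 [ 0.4652 -0.0031  0.1921] w 0.113 F tool [ 2.9  6.2 -1. ] rad 0.2604 lid deg by bar 15.03 by tool 14.94 [-0.14  0.3   1.82  0.01  0.97 -0.17]
5 [-0.148  0.025 -0.   ] 0.056
10 [-0.293  0.062 -0.   ] 0.111
15 [-0.434  0.112 -0.   ] 0.167
20 [-0.57   0.174 -0.   ] 0.222
25 [-0.7    0.248 -0.001] 0.278
30 [-0.824  0.333 -0.001] 0.333
```

>>> jog_arm(commands=[[-0.06, 0.008, 0, 0, 0, -0.022, 0], [-0.148, 0.025, 0, 0, 0, -0.056, 0], [-0.22, 0.042, 0, 0, 0, -0.083, 0], [-0.293, 0.062, 0, 0, 0, -0.111, 0], [-0.364, 0.086, 0, 0, 0, -0.139, 0], [-0.434, 0.112, 0, 0, 0, -0.167, 0], [-0.503, 0.142, 0, 0, 0, -0.194, 0], [-0.57, 0.174, 0, 0, 0, -0.222, 0], [-0.636, 0.21, 0, 0, 0, -0.25, 0], [-0.7, 0.248, 0, 0, 0, -0.278, 0], [-0.763, 0.289, 0, 0, 0, -0.306, 0], [-0.8, 0.316, 0, 0, 0, -0.323, 0], [-0.824, 0.333, 0, 0, 0, -0.333, 0], [-0.824, 0.333, 0, 0, 0, -0.333, 0], [-0.824, 0.333, 0, 0, 0, -0.333, 0], [-0.824, 0.333, 0, 0, 0, -0.333, 0]])

```text
clock: 14.3
position: [0.5071, -0.0023, 0.318]
orientation: [0.378, 0.365, 0.606, -0.598]
wrist_force: [-0.2, -2.1, -0.7]
width: 0.118
```

```bash
python3 - <<'E'
from lid import *; from workcell import viewer
o,p,Q=state()
th=np.arctan2(-Q[:,0]@BX,-Q[2,0])+.32
s=viewer.snapshot("scene"); a=cv2.resize(s["pixels"],None,fx=1.42,fy=1.42,interpolation=cv2.INTER_CUBIC)
# predicted lid front-edge (underside plane +8mm) corners at 45 deg
n=lidn(np.pi/4); lx=np.cross(BY,n)
for P in [HINGE-.282*lx+.008*n+y*BY for y in(-.14,.14)]+[HINGE-.256*lx+.05*n+y*BY for y in(-.065,.065)]:
    u=((proj(s,P)[0]+.5)*1.42-.5).round().astype(int); cv2.circle(a,tuple(map(int,u)),4,(0,255,0),1)
cv2.imwrite("pics/s8.png",a[:,:,::-1])
E
```

```text
14.3 [ 0.5071 -0.0023  0.318 ] w 0.118 F tool [0.8 0.1 2.1] rad 0.2605 lid deg by bar 44.88 by tool 45.01 [-0.09  0.5   1.19 -0.05  1.92 -0.12]
```

View pics/s8.png

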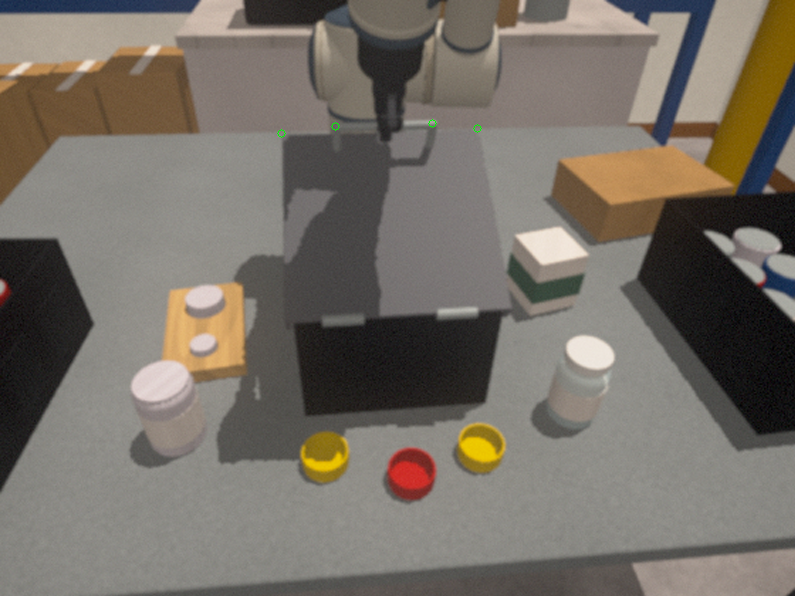

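The lid stands open with the bar ends on the predicted 45° marks at (335,127) and (432,124). The cap sits in the recess at (205,300), and the small cap and other goods are in place. Next I hold a moment, check once more, then hand in.

>>> jog_arm(commands=[[0, 0, 0, 0, 0, 0, 0], [0, 0, 0, 0, 0, 0, 0], [0, 0, 0, 0, 0, 0, 0], [0, 0, 0, 0, 0, 0, 0], [0, 0, 0, 0, 0, 0, 0]])

```text
clock: 14.85
position: [0.5074, -0.0023, 0.3184]
orientation: [0.378, 0.365, 0.606, -0.598]
wrist_force: [-0.2, -2.3, -1.3]
width: 0.115
```

```bash
python3 - <<'E'
from lid import *; from workcell import finish_job
o,p,Q=state(); print(abs(o["qvel"]).max())
print(finish_job())
E
```

```text
14.85 [ 0.5074 -0.0023  0.3184] w 0.115 F tool [1.3 0.4 2.3] rad 0.2605 lid deg by bar 44.98 by tool 45.03 [-0.09  0.5   1.19 -0.05  1.92 -0.12]
0.0018803988683772897
the job is handed in; nothing more can be done
None
```

The cap is rim down in the tray's large recess and released. The lid is held open by its bar at 45°, and the job was handed in at 14.85 s.

- **Cap:** After release, the scene view showed its top face on the outline drawn for home height (18 mm proud). Seating took one press of about 57 N at the wrist. The arm blocked the top view, so this rests on the scene camera alone.
- **Lid:** The last reading gave 44.98° from the bar position and 45.03° from the tool tilt, with the arm at rest and about 3 N at the wrist.
- **Other goods:** In the last picture the small cap, carton, can, jar and the look-alikes in view looked unmoved. I did not measure them. The red one in front of the bin is hidden from that camera.
- **Readings that disagreed:** With the cap in the gripper, the opening read 0.68 where about 0.72 was expected, and the held cap looked about 1.5 pixels short in the image. Neither affected the placing.

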